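# Centre the little pan over the burner

### The job

The little tempering pan is standing off to one side on the copper diffuser plate of the gas stove. Nudge it with light fingertip pushes against its rim until it stands in the middle of the plate, flat on its foot. It is handle-heavy and stands on a small foot, so take care not to tip it or shove it off the plate, do not grip or lift it, and leave the things around the stove as they are.

Things in the scene. Friction and masses are not known exactly. Their poses are not given: they have to be found in the camera images.
- stove: Single-burner gas table stove, fixed. Steel case 280 mm along x, 320 mm along y, deck 70 mm above the counter, tap knob on the middle of its -x side. Mid-deck stands the burner with a black pan support: four arms on the diagonals, 7 mm wide, out to 99 mm from the centre, tops 100 mm above the counter. Origin: under the centre of the case and burner, on the counter; z up.
- plate: Round flat copper heat-diffuser plate, 116 mm across, 6 mm thick, small dark holes near its edge; seated firmly on the pan support over the burner, it does not move. Origin: centre of its underside, 100 mm above the counter (top face 6 mm higher); z up, its yaw means nothing.
- pan: Steel pan, loose on the plate: open bowl 100 mm across the rim, 40 mm high, narrowing to a foot 58 mm across; 0.17 to 0.34 kg, slides at a push of 0.4 to 1.5 N. Handle along its +x puts the balance point 8 mm off centre. Starts 28 to 42 mm off the plate's centre, foot partly past the edge, handle 65 degrees or more from that outward side. Origin: bowl's centre, underside of foot; z up.
- pan_handle_end (a point): The free end of the pan's one handle, 185 mm out from the bowl's centre and 63 mm above the foot. The handle is a thin rod that leaves the bowl's side 34 mm above the foot and rises at 12 degrees, with a dark wooden grip 82 mm long, 18 mm wide, 13 mm thick over its outer part.
- jar: Amber glass spice jar with a red cap, 48 mm across and 95 mm high, standing loose on the counter beside the stove; leave it. Origin: centre of its underside, z up.
- mug: Blue ceramic mug, 76 mm across the rim and 82 mm high, handle to its +y, standing loose on the counter beside the stove; leave it. Origin: centre of its underside, z up.
- matchbox: Yellow matchbox, 36 mm along its x, 55 mm along its y, 15 mm high, lying loose on a corner of the stove's deck (70 mm above the counter); leave it. Origin: centre of its underside, z up.

How it is judged:
By the outcome, as a careful person would: the job done as asked, in the order asked, and still so for the second after the job is handed in, with the robot touching nothing.
It also fails if it takes over 48 s, if anything falls off the work surface, if the arm or the gripper's body presses on something with over 40 N, if the wrist force passes 120 N, or if a joint passes its speed limit or range.

### The arm

A 6-joint arm with a two-finger parallel gripper is mounted at the origin on the work surface. World frame = base frame: x ahead of the robot, y to its left, z up, the work surface at z = 0. Lengths are in mm, angles in rad, forces in N, time in s.
With the tool pointing down it reaches from about 350 to 975 mm from the base axis. Payload 7.1 kg.
Tool frame: the origin (TCP) lies on the front face of the gripper's body, between the roots of the fingers; the fingertips stand 80 mm ahead of it and the grasp point (between the pads) lies 61 mm ahead of it (env.tips_ahead is the distance from the TCP to the fingertips, in mm); z points along the fingers, y is the direction in which the jaws open and shut (so a half turn about z gives the same grasp; the last joint's range is limited). The gripper opens to 88 mm and grips with 3 to 60 N. Pads are 20 mm wide; open, the fingers measure 115 mm over their backs; the gripper's body (75 mm by 178 mm) begins 61 mm behind the grasp point.
Start: joints at [1.149, 0.423, 1.63, -0, 1.089, -0.019], TCP at [244.965, 574.976, 302.675] pointing down, gripper open.
Joint ranges: [-3, 3], [-0.9, 2.11], [0.09, 2.58], [-1.31, 4.45], [0.11, 2.69], [-2.54, 2.54]. Speed limits (rad/s): [2.39, 2.39, 3.01, 3.14, 3.14, 3.14].

### API

Orientations are given as a unit quaternion [x, y, z, w].
In Python, from station import env, set_gripper, viewer, workorder gives the robot as it stands. Calls block until the motion is done:
- env.reach(position, orientation): joint-space move of the TCP to a pose.
- env.move_l(position, rot=None, rate=150, f_stop=None): straight line of the TCP; rot=None keeps the orientation; rate is the mean speed in mm/s. With f_stop (N) it stops when the force on the tool has changed by that much, and returns True; else False.
- env.move_joints(angles): joint-space move.
- set_gripper(opening): finger opening in mm; the grip force is fixed at half the most; returns when the fingers have stopped.
- env.hold(seconds).
- env.ik(position, orientation): joint angles nearest the present ones, or None.
- env.read_state(): the state.
- viewer.camera(name): name is "scene" or "top" or "wrist"; returns the picture (420x560x3 uint8, blue, green, red); there is no depth.
- viewer.camera_params(name): a dict with "fx", "fy", "cx", "cy" (pixels), "pose" (4x4, takes a point from camera to world coordinates); the wrist camera has in their place "tool_from_camera" (4x4, takes a point from camera to tool coordinates, whose origin is the TCP and whose axes are the flange's). Camera axes: x right, y up, looking along -z (the intrinsics and any distortion apply to the point x, -y, -z); pixel columns grow to the right and rows downward; lengths in mm; the calibration is good to about 2 mm. The wrist camera is an equidistant fisheye: a pixel r from the principal point sees the ray r / f radians off the axis. A picture is of the moment at which its call begins: read the wrist's pose just before it. camera_params takes no time and is no camera call.
A pose or a line that the arm cannot do raises env.IKError and nothing moves.
- workorder.sign_off(): hands the job in, once; it reports no verdict.
The state is a dict: "time_s": time; "qpos": joint angles; "dq": joint speeds; "tau": joint torques, N m; "tool_pos": TCP position; "orientation": TCP orientation; "force": force on the tool from outside, world axes, zero at the start; "wrist_torque": the same for the moment, N m; "width": finger opening in mm.
Only numpy, scipy, OpenCV 4.12 (cv2) and the standard library are available. Lean on these libraries where they do the work, as an engineer would, in place of code of your own. Each camera call takes 0.05 s, during which the arm holds its last target.

## Working session

There is one attempt and no reset: what is moved stays moved. The work goes in short steps, each a Python script; the robot and the scene stay as the last script left them, time stands still between calls to the robot, and variables do not carry over. Pictures are saved under pics/ and viewed, and the job is handed in when it is done.

```bash
mkdir -p pics; ls
python3 - <<'E'
from station import env, set_gripper, viewer, workorder
import cv2
for n in ["scene","top","wrist"]:
    s=env.read_state()
    cv2.imwrite(f"pics/a_{n}.png",viewer.camera(n)); p=viewer.camera_params(n); print(n,p)
print(s)
E
```

```text
pics
scene {'fx': 426.1110808353615, 'fy': 426.1110808353615, 'cx': 273.6690195519478, 'cy': 207.17120328700557, 'pose': array([[ 8.35365513e-01, -3.58117070e-01,  4.17033122e-01,
         1.03143070e+03],
       [ 5.49415158e-01,  5.68149519e-01, -6.12657415e-01,
        -6.00098454e+02],
       [-1.75340894e-02,  7.40917194e-01,  6.71367461e-01,
         8.36369300e+02],
       [ 0.00000000e+00,  0.00000000e+00,  0.00000000e+00,
         1.00000000e+00]])}
top {'fx': 396.34355370557995, 'fy': 396.34355370557995, 'cx': 275.2723281263958, 'cy': 207.2391425417722, 'pose': array([[-1.00027402e-03,  9.82662424e-01, -1.85401079e-01,
         4.30665495e+02],
       [-9.99542864e-01, -6.58473855e-03, -2.95076944e-02,
         3.17495263e+01],
       [-3.02169201e-02,  1.85286810e-01,  9.82219800e-01,
         1.07147162e+03],
       [ 0.00000000e+00,  0.00000000e+00,  0.00000000e+00,
         1.00000000e+00]])}
wrist {'fx': 325.19226210127806, 'fy': 325.19226210127806, 'cx': 284.43653977199915, 'cy': 207.26766835481862, 'tool_from_camera': array([[-2.96848178e-05,  9.60541422e-01,  2.7813
[... 263 characters left out ...]
,
         1.00000000e+00]])}
{'time_s': 0.1, 'qpos': array([ 1.14898777e+00,  4.23761457e-01,  1.63057998e+00,  3.95885414e-06,
        1.08862598e+00, -1.89829253e-02]), 'dq': array([ 0.00167063, -0.00152234, -0.00218688, -0.00051424,  0.00022191,
       -0.00107317]), 'tau': array([ 1.85474014e-04, -5.45614743e+01, -2.74323785e+01,  6.44918089e-02,
        1.87980506e-02, -6.81301799e-05]), 'tool_pos': array([244.82060442, 574.63720659, 301.99441504]), 'orientation': array([ 2.00054636e-01,  9.79784502e-01, -6.70370620e-04, -1.51983052e-04]), 'force': array([-0.02482879, -0.72685095, -1.21521228]), 'wrist_torque': array([-0.03158851, -0.05895965, -0.03371512]), 'width': 87.77924403678055}
```

View pics/a_scene.png

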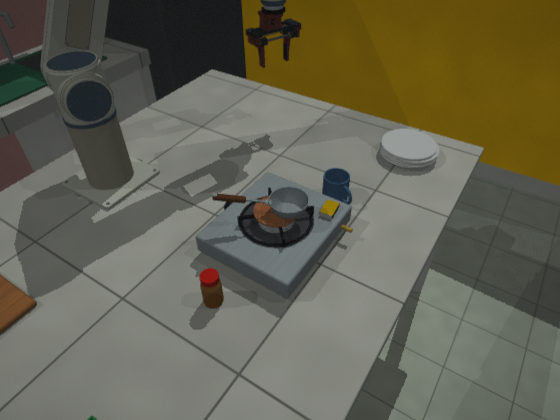

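View pics/a_top.png

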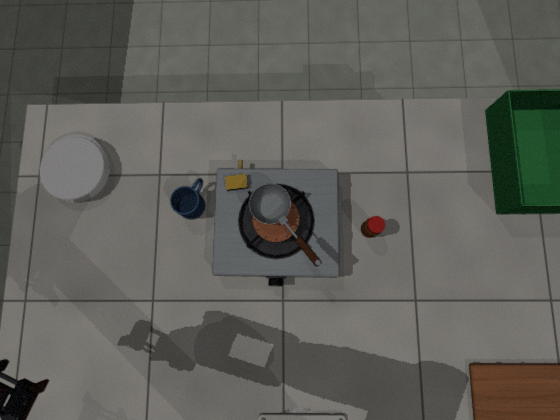

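View pics/a_wrist.png

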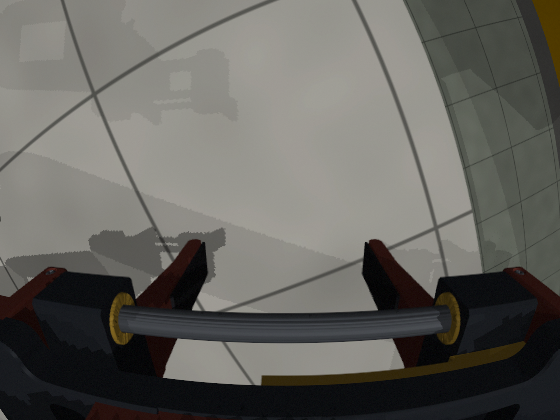

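Run:
```python
import cv2
a=cv2.imread('pics/a_top.png')[100:250,200:400]
cv2.imwrite('pics/a_top_z.png',cv2.resize(a,None,fx=4,fy=4,interpolation=cv2.INTER_CUBIC))
a=cv2.imread('pics/a_scene.png')[110:280,190:390]
cv2.imwrite('pics/a_scene_z.png',cv2.resize(a,None,fx=3.5,fy=3.5,interpolation=cv2.INTER_CUBIC))
```

```text
(no output)
```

View pics/a_top_z.png

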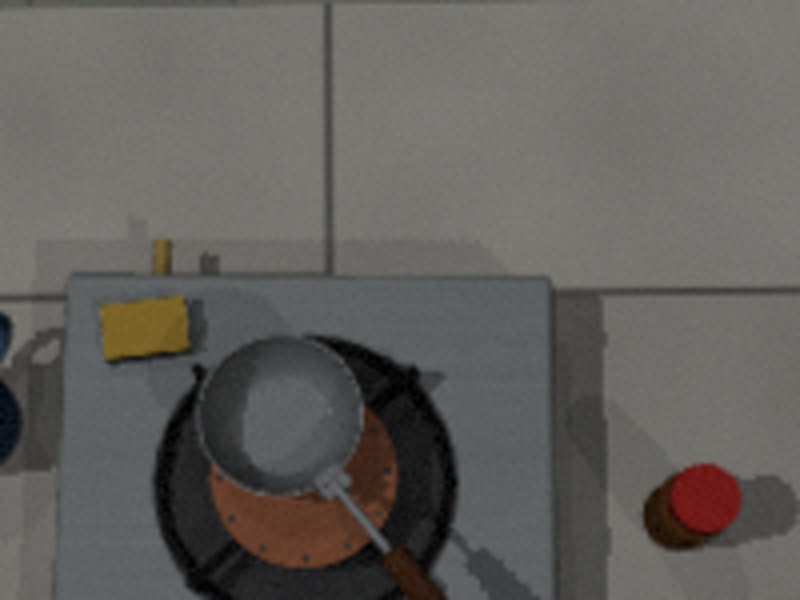

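View pics/a_scene_z.png

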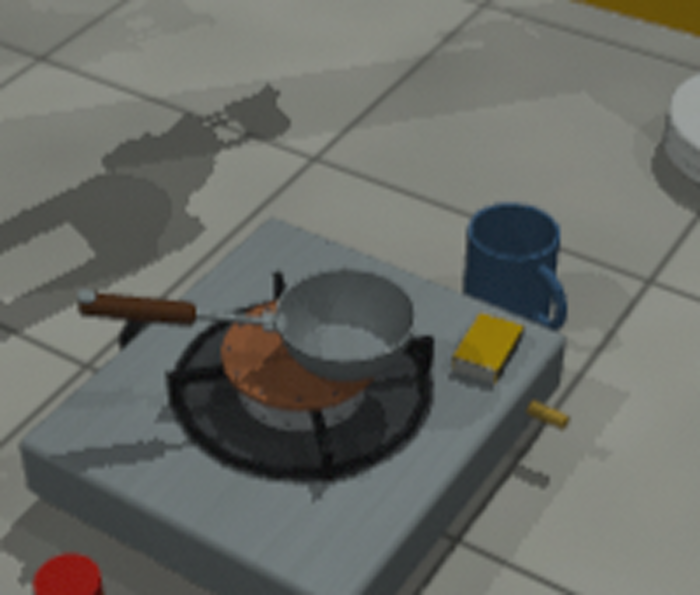

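```bash
cat > h.py <<'E'
import numpy as np, cv2
from station import env, set_gripper, viewer, workorder
def unproj(n,u,v,z):
    p=viewer.camera_params(n);P=p["pose"]
    d=P[:3,:3]@np.array([(u-p["cx"])/p["fx"],-(v-p["cy"])/p["fy"],-1]);o=P[:3,3]
    return o+d*(z-o[2])/d[2]
def proj(n,X,T=None):
    p=viewer.camera_params(n);X=np.atleast_2d(X)
    P=p["pose"] if T is None else T@p["tool_from_camera"]
    c=(X-P[:3,3])@P[:3,:3]; x,y,z=c[:,0],-c[:,1],-c[:,2]
    if T is None: return np.c_[p["fx"]*x/z+p["cx"],p["fy"]*y/z+p["cy"]]
    r=np.hypot(x,y);t=np.arctan2(r,z);return np.c_[p["fx"]*t*x/r+p["cx"],p["fy"]*t*y/r+p["cy"]]
def circ(c,r,z,n=90):
    a=np.linspace(0,2*np.pi,n);return np.c_[c[0]+r*np.cos(a),c[1]+r*np.sin(a),0*a+z]
def tool_T(s):
    from scipy.spatial.transform import Rotation as R
    T=np.eye(4);T[:3,:3]=R.from_quat(s["orientation"]).as_matrix();T[:3,3]=s["tool_pos"];return T
def overlay(img,n,items,crop,k,out,T=None):
    x0,y0,x1,y1=crop
    a=cv2.resize(img[y0:y1,x0:x1],None,fx=k,fy=k,interpolation=cv2.INTER_CUBIC)
    for X,col in items:
        q=(proj(n,X,T)+0.5-[x0,y0])*k
        cv2.polylines(a,[np.round(q*8).astype(int).reshape(-1,1,2)],False,col,1,cv2.LINE_AA,3)
    cv2.imwrite(out,a)
E
python3 - <<'E'
from h import *
pl=unproj('top',275.5,218,106);rim=unproj('top',269.9,203.6,146);he=unproj('top',318,262,169)
print(pl,rim,he, rim-pl)
img=cv2.imread('pics/a_top.png');im2=cv2.imread('pics/a_scene.png')
it=[(circ(pl,58,106),(0,255,0)),(circ(rim,50,146),(255,0,255)),(circ(rim,29,106),(255,255,0))]
overlay(img,'top',it,(210,150,350,280),5,'pics/o1.png')
overlay(im2,'scene',it,(200,160,360,280),5,'pics/o2.png')
E
```

```text
[585.88227453  60.2191114  106.        ] [614.2635963   72.34844041 146.        ] [474.86943865 -37.28102708 169.        ] [28.38132177 12.12932901 40.        ]
```

View pics/o1.png

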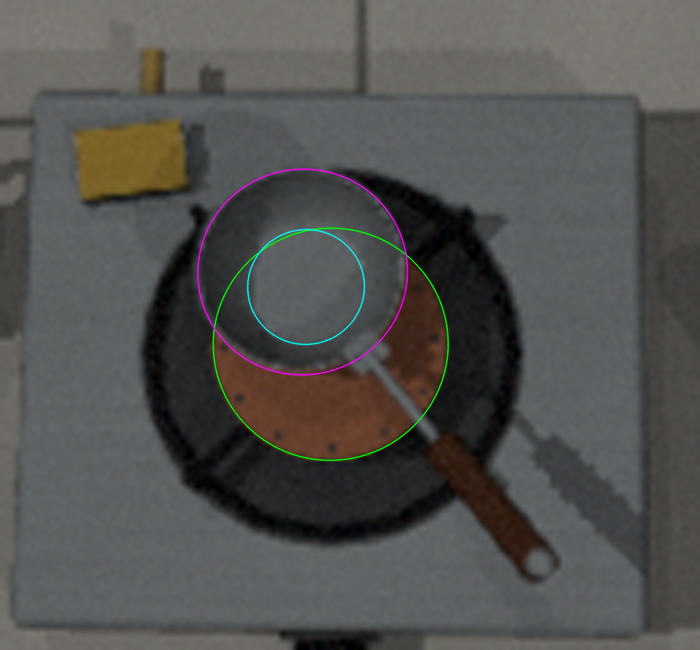

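View pics/o2.png

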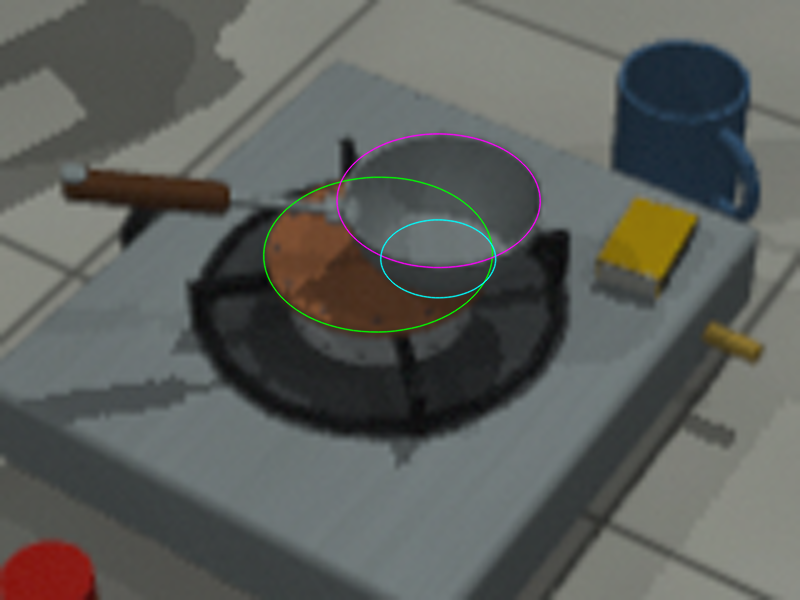

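```bash
cat >> h.py <<'E'
PL=np.array([585.9,60.2])
def quat(d):
    from scipy.spatial.transform import Rotation as R
    x=np.r_[d,0];z=np.array([0,0,-1.]);return R.from_matrix(np.c_[x,np.cross(z,x),z]).as_quat()
E
python3 - <<'E'
from h import *
pan=np.array([614.3,72.3]);d=(PL-pan)/np.linalg.norm(PL-pan)
for s in (1,-1):
    q=quat(s*d)
    for z in (270,214): print(s,env.ik(np.r_[pan-d*78,z],q), env.ik(np.r_[PL-d*53,z],q))
q=quat(d)
set_gripper(50)
env.reach(np.r_[pan-d*80,275],q)
env.move_l(np.r_[pan-d*80,214],rate=80,f_stop=6)
s=env.read_state();print(s["time_s"],s["tool_pos"],s["width"],s["force"])
T=tool_T(s)
w=viewer.camera("wrist");sc=viewer.camera("scene");cv2.imwrite('pics/b_scene.png',sc)
it=[(circ(PL,58,106),(0,255,0)),(circ(pan,50,146),(255,0,255))]
overlay(w,'wrist',it,(0,0,560,420),1.4,'pics/b_w.png',T)
overlay(sc,'scene',[],(200,130,360,250),5,'pics/b_s.png')
E
```

```text
1 [ 1.31684653e-01  5.57309408e-01  1.48839801e+00 -4.44089210e-16
  1.09588523e+00 -1.84187671e+00] [ 1.08300599e-01  4.80913398e-01  1.61984195e+00 -4.44089210e-16
  1.04083731e+00 -1.86526076e+00]
1 [ 1.31684653e-01  6.20200700e-01  1.52078772e+00 -4.44089210e-16
  1.00060424e+00 -1.84187671e+00] [ 1.08300599e-01  5.49655337e-01  1.65292083e+00 -4.44089210e-16
  9.39016482e-01 -1.86526076e+00]
-1 [ 1.31684653e-01  5.57309408e-01  1.48839801e+00 -4.44089210e-16
  1.09588523e+00  1.29971595e+00] [ 1.08300599e-01  4.80913398e-01  1.61984195e+00 -4.44089210e-16
  1.04083731e+00  1.27633189e+00]
-1 [ 1.31684653e-01  6.20200700e-01  1.52078772e+00 -4.44089210e-16
  1.00060424e+00  1.29971595e+00] [ 1.08300599e-01  5.49655337e-01  1.65292083e+00 -4.44089210e-16
  9.39016482e-01  1.27633189e+00]
4.1167 [688.23968053 103.68214377 214.41246867] 49.96218500384791 [ 0.67901415 -0.38338532 -0.27125608]
```

View pics/b_w.png

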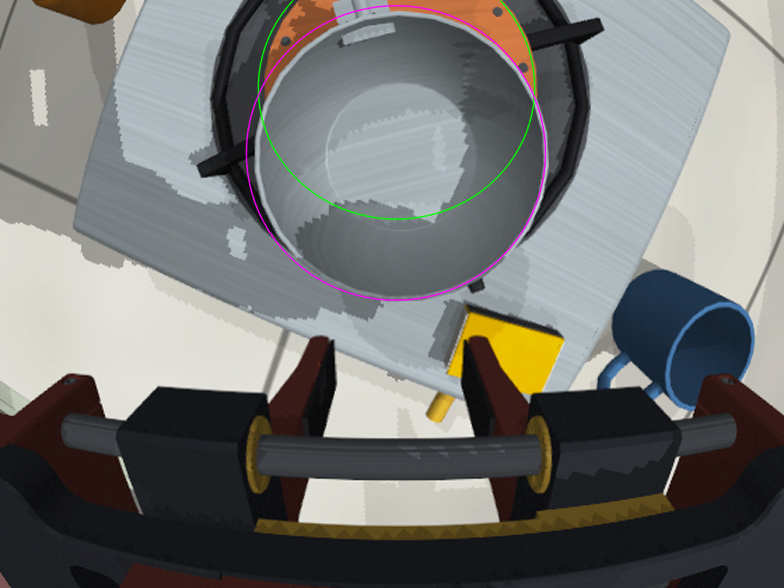

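View pics/b_s.png

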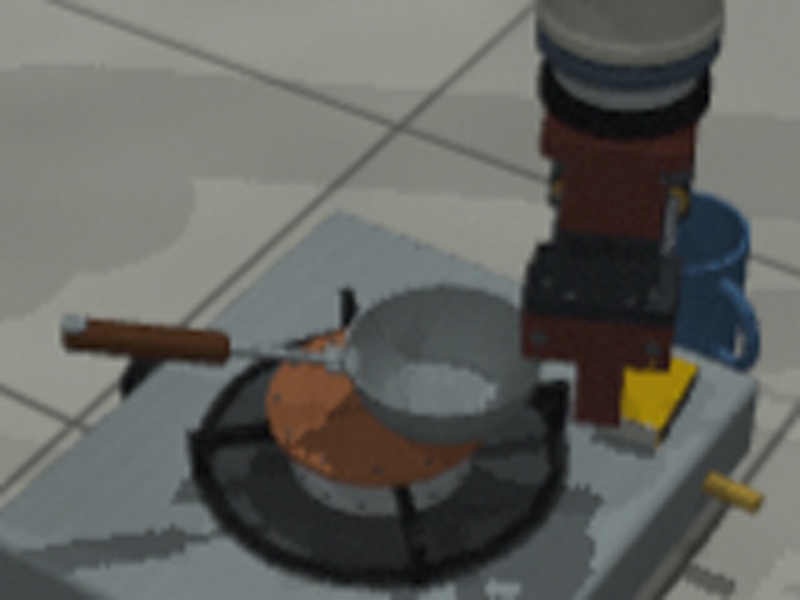

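```bash
cat >> h.py <<'E'
def look(tag,pan):
    s=env.read_state();T=tool_T(s)
    w=viewer.camera("wrist");sc=viewer.camera("scene");tp=viewer.camera("top")
    for n,i in (("w",w),("s",sc),("t",tp)): cv2.imwrite(f'pics/{tag}_{n}raw.png',i)
    it=[(circ(PL,58,106),(0,255,0)),(circ(pan,50,146),(255,0,255))]
    a=[]
    overlay(w,'wrist',it,(100,0,460,300),2.0,f'pics/{tag}_w.png',T)
    overlay(sc,'scene',it,(200,130,360,250),5,f'pics/{tag}_s.png')
    overlay(tp,'top',it,(220,160,340,270),5,f'pics/{tag}_t.png')
    print(s["time_s"],s["tool_pos"],s["width"],s["force"])
E
python3 - <<'E'
from h import *
pan=np.array([614.3,72.3]);d=(PL-pan)/np.linalg.norm(PL-pan)
f=lambda t:print(t,env.read_state()["force"].round(2),env.read_state()["tool_pos"].round(1))
print(env.move_l(np.r_[pan-d*60,214],rate=40,f_stop=6));env.hold(.2);f('pre')
for k in (53,50,46,42,38):
    print(env.move_l(np.r_[pan-d*k,214],rate=12,f_stop=6));f(k)
look('c',pan+d*15.3)
E
```

```text
False
pre [-0.11 -0.53  0.42] [669.7  95.9 214. ]
False
53 [-0.83  0.6   0.47] [663.   93.1 214. ]
False
50 [-0.04 -0.62 -0.28] [660.2  91.8 214. ]
False
46 [ 0.19 -0.23 -0.58] [656.5  90.3 214. ]
False
42 [0.03 0.01 0.21] [652.8  88.7 214. ]
False
38 [ 0.12 -0.3  -0.14] [649.1  87.2 214. ]
7.65 [649.13903597  87.15659037 214.01258828] 49.92915391146711 [ 0.12394605 -0.29769148 -0.13858826]
```

View pics/c_w.png

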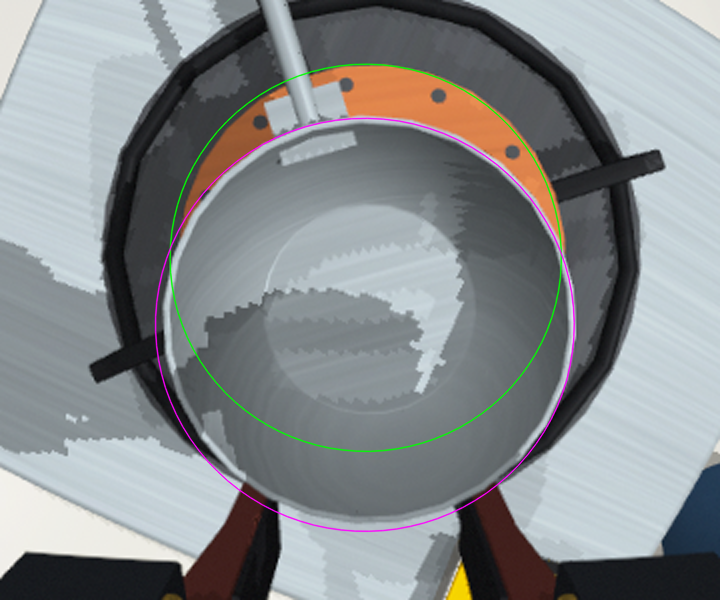

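View pics/c_s.png

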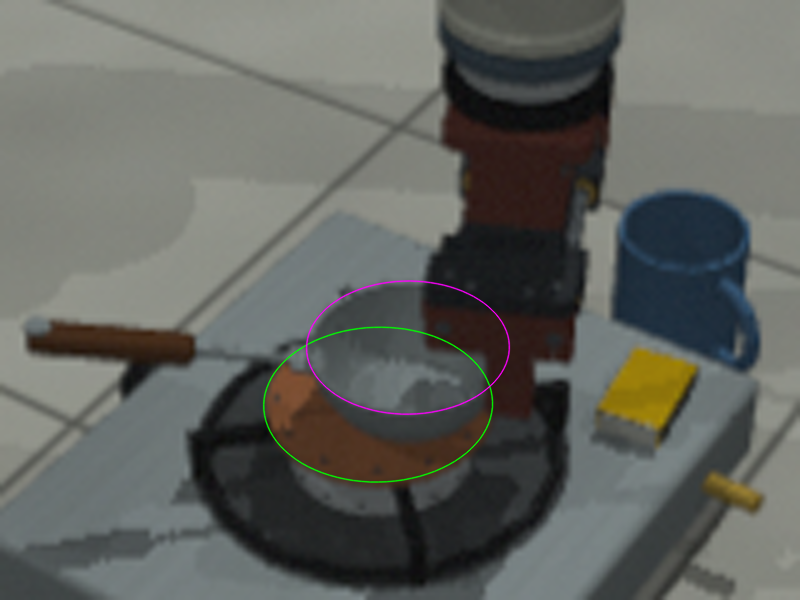

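Run:
```python
from h import *
pan=np.array([614.3,72.3]);d=(PL-pan)/np.linalg.norm(PL-pan)
print(env.move_l(np.r_[pan-d*24.5,214],rate=12,f_stop=6))
look('d',pan+d*29)
```

```text
False
9.075 [636.85052808  81.89105799 213.98003193] 49.72707820437961 [-0.29749632  0.4259987   0.07013791]
```

View pics/d_w.png

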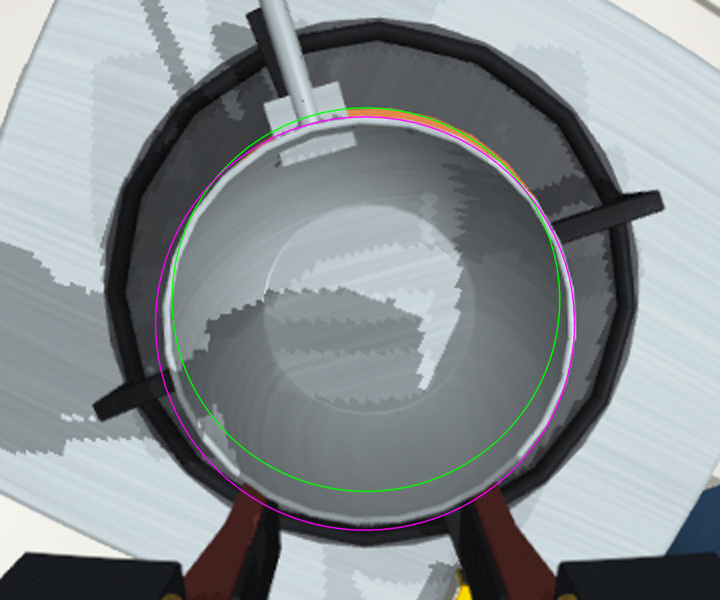

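View pics/d_s.png

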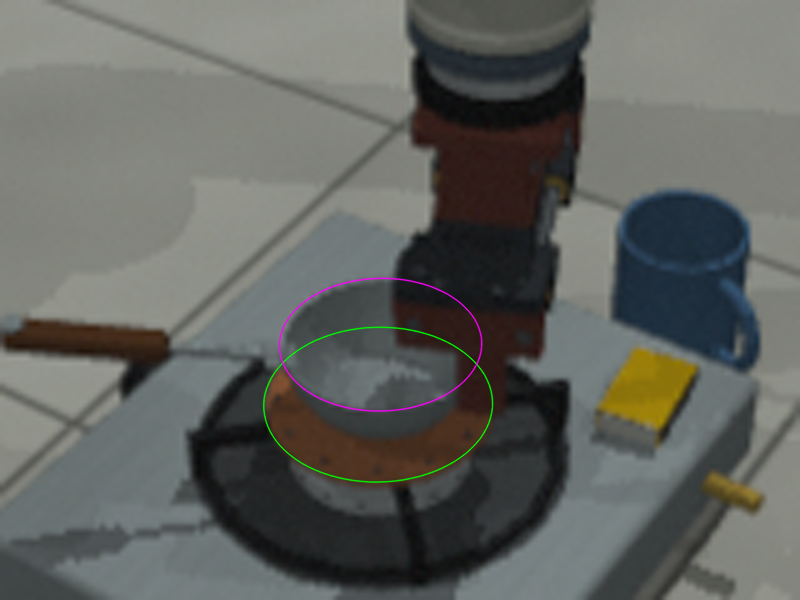

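View pics/d_t.png

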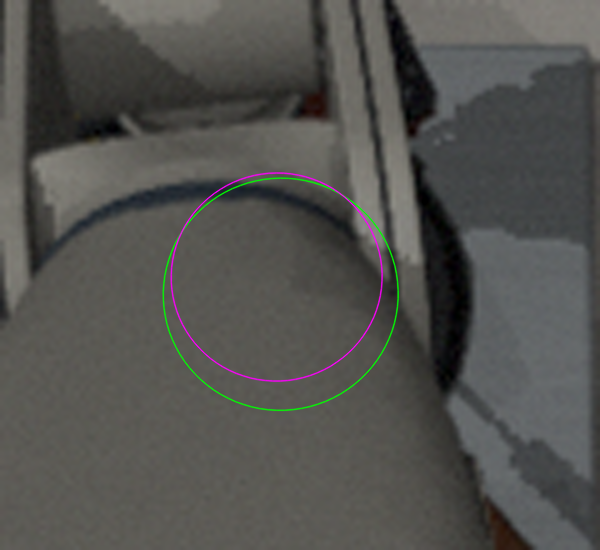

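Run:
```python
from h import *
pan=np.array([614.3,72.3]);d=(PL-pan)/np.linalg.norm(PL-pan)
print(env.move_l(np.r_[pan-d*23.3,214],rate=12,f_stop=6)); env.hold(.2)
env.move_l(np.r_[pan-d*60,214],rate=50)
env.move_l(np.r_[pan-d*60,300],rate=150)
j=env.read_state()["qpos"].copy(); j[0]+=0.75
env.move_joints(j)
look('e',pan+d*30.2)
```

```text
False
13.0833 [425.12616246 525.29417664 299.29702686] 50.129105783724626 [-0.21094148 -0.51419169  0.15353818]
```

View pics/e_t.png

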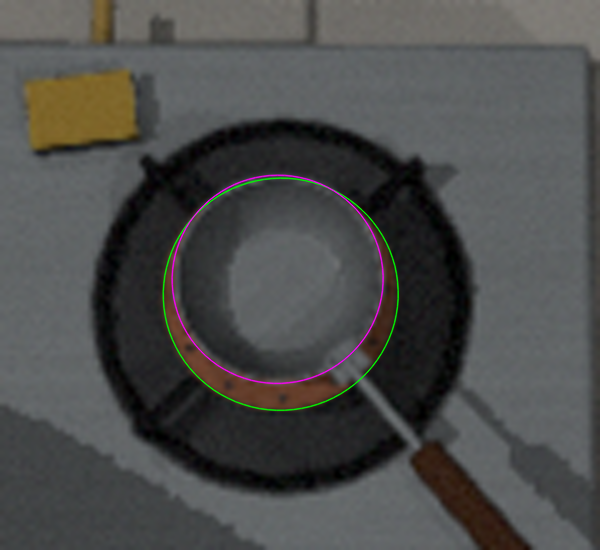

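View pics/e_s.png

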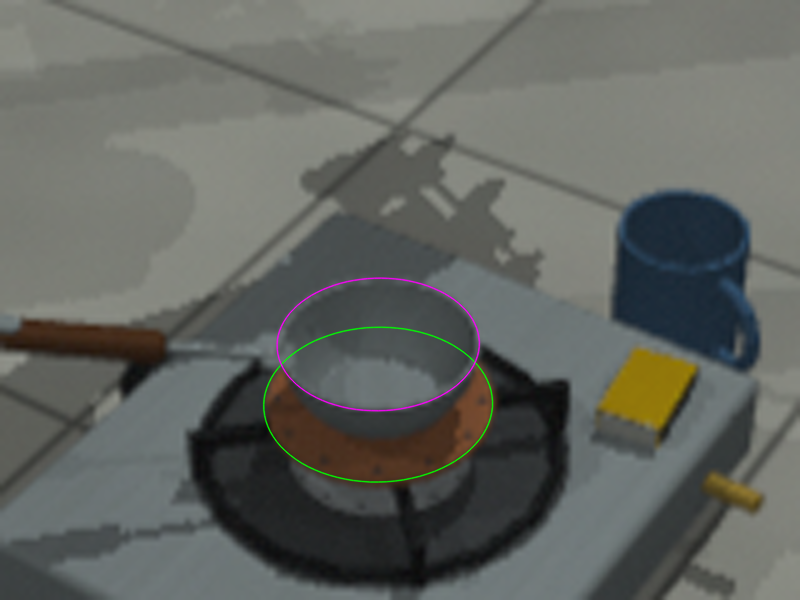

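View pics/e_traw.png

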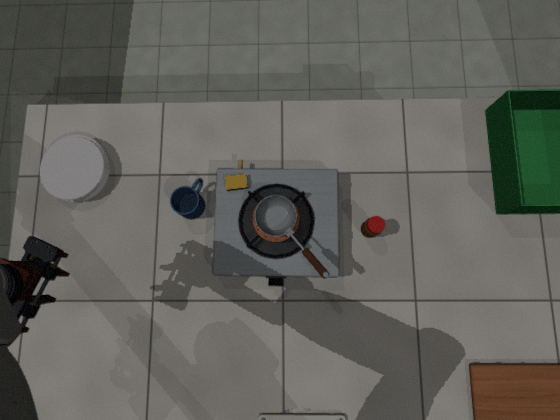

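Run:
```python
from h import *
a=cv2.imread('pics/e_traw.png');a=np.clip(a.astype(float)*2.2,0,255).astype(np.uint8)
it=[(circ(PL,58,106),(0,255,0)),(circ(PL,50,146),(255,0,255))]
overlay(a,'top',it,(245,190,310,250),9,'pics/f1.png')
overlay(a,'top',[],(245,190,310,250),9,'pics/f2.png')
x=cv2.imread('pics/f1.png');y=cv2.imread('pics/f2.png');cv2.imwrite('pics/f.png',cv2.resize(np.hstack([x,y]),(800,370)))
```

```text
(no output)
```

View pics/f1.png

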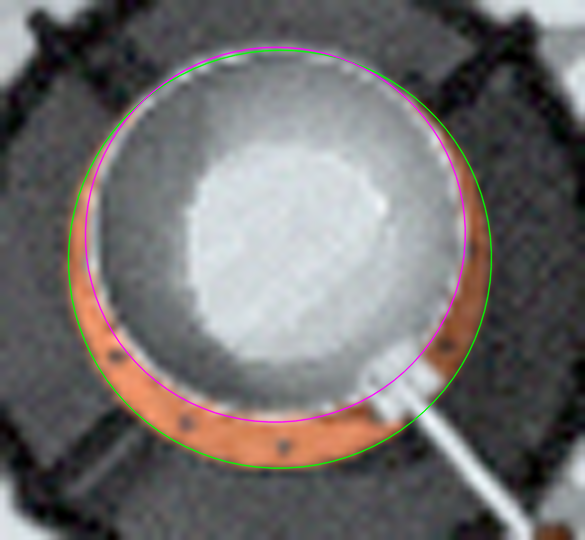

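View pics/f2.png

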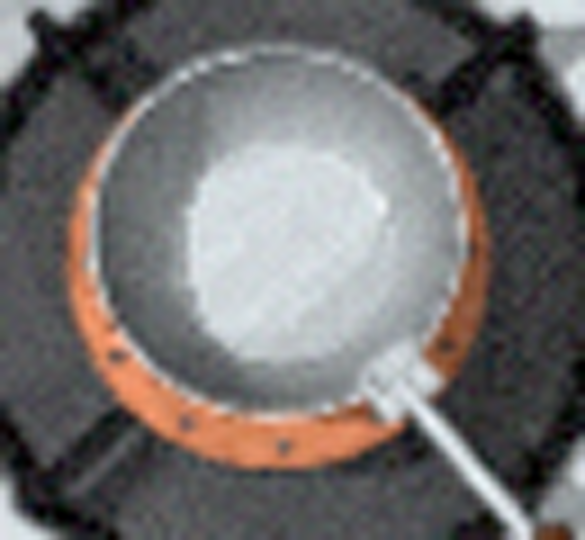

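Run:
```python
from h import *
workorder.sign_off()
print(env.read_state()["time_s"])
```

```text
the job is handed in; nothing more can be done
the job is handed in; nothing more can be done
```

The pan now stands flat on its foot in the middle of the diffuser plate, about 2 mm off centre by my last check, and the job is handed in.

I set the two fingertips 50 mm apart and placed them against the rim on the side facing away from the plate's centre. From there I pushed the pan about 31 mm towards the centre at 12 mm/s, without gripping or lifting it. The wrist force readings stayed within about 1 N. I then backed off, rose clear and swung the arm aside.

**Position:** in the enlarged top view the rim sits about 1.2 mm towards −y and 1.3 mm towards +x of the plate's centre, close to the 2 mm calibration limit. The scene view also agrees with where I expected the pan to be.

**Flatness and surroundings:** the rim outline matches a level pan in the top and scene views. By eye, the jar, mug and matchbox look unmoved.

**Time:** the clock stood at about 13 s at the last look. No check failed, but in the wrist view the rim and plate both appeared shifted sideways by about 1 mm. I put that down to camera calibration.

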